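# Seat the spacer block in the stop corner

## Robot

A 7-joint arm with a two-finger parallel gripper is mounted at the origin on a cart in front of the work surface, level with it; the furniture and walls round the work are solid. World frame = base frame: x ahead of the robot, y to its left, z up, the work surface at z = 0. Lengths are in m, angles in rad, forces in N, time in s.
With the tool pointing down it reaches from about 0.4 to 0.85 m from the base axis. Payload 4.4 kg.
Tool frame: the origin (TCP) lies on the centre line of the jaws, within the pads' length; the fingertips stand 8 mm ahead of it and the grasp point (between the pads) lies 11 mm behind it; z points along the fingers, x is the direction in which the jaws open and shut, and the axes are right-handed (so a half turn about z gives the same grasp; the last joint's range is limited). The gripper opens to 94 mm and grips with 3 to 60 N. Pads are 16 mm wide; open, the fingers measure 119 mm over their backs; the gripper's body (75 mm by 177 mm) begins 78 mm behind the grasp point.
Start: joints at [-0.066, 0.628, 0.038, 1.517, -0.027, 0.996, -0.02], TCP at [0.65, 0, 0.213] pointing down, gripper open.
Joint ranges: [-3.06, 3.06], [-0.37, 2.12], [-1.25, 1.32], [0.18, 2.47], [-1.1, 4.24], [0.23, 1.98], [-2.94, 2.94]. Speed limits (rad/s): [2.57, 2.57, 3.14, 3.14, 3.14, 3.14, 3.14].

## Interface

Orientations are given as a unit quaternion [x, y, z, w].
In Python, from workcell import arm gives the robot as it stands.
- The arm moves only by the tool servo_tool, never from a script. Its argument "plan" is one flat list of numbers, 7 for each row, row after row: the turn, a rotation vector about the tool's x, y, z in degrees, then the shift along the tool's x, y, z in m, then the opening, from -1 (shut) to 1 (fully open), so that 0 is half open. A call has 1 to 12 rows; each row is the pose to reach, as a shift and turn from the pose commanded when the call began, along the tool's axes at that moment; what a row does not reach only later rows make up. A row lasts 1/8 s, in which the tool goes at most 62.5 mm and 10.7 degrees, less where a joint would pass 70% of its speed; a pose out of reach is approached as far as the arm can. A call with a gripper value outside its range is refused whole. The fingers move at their own pace and stop on an object; "newtons" is the grip in N (left out, the last holds). Time passes only in rows, so rows that repeat a pose let the fingers close. It gives the time, the measured TCP pose, the force and the opening at its end, in the units of the state.
- arm.state(): the state, without advancing time (a new reading comes with each control period).
- arm.snapshot(name): name is "scene" or "side" or "wrist"; returns a dict with "color" (384x512x3 uint8, red, green, blue), "fx", "fy", "cx", "cy" (pixels), "k1" (the pictures are not rectified: a ray, as slopes to the right and down, at radius r is drawn at 1 + k1 r^2 times it, then the intrinsics apply), "cam_to_world" (4x4, takes a point from camera to world coordinates); the wrist camera has in their place "tool_from_camera" (4x4, takes a point from camera to tool coordinates, whose origin is the TCP and whose axes are the tool frame's). Camera axes: x right, y down, z forward; pixel columns grow to the right and rows downward; lengths in m; the calibration is good to about 2 mm. A picture is of the moment at which its call begins: read the wrist's pose just before it. There is no depth.
- arm.job_done(): hands the job in, once; it reports no verdict.
The state is a dict: "time_s": time; "joint_pos": joint angles; "joint_vel": joint speeds; "joint_torque": joint torques, N m; "ee_pos": TCP position; "orientation": TCP orientation; "contact_force": force on the tool from outside, world axes, zero at the start; "ft_torque": the same for the moment, N m; "gripper_width": finger opening in m.
Only numpy, scipy, OpenCV 4.12 (cv2) and the standard library are available. Lean on these libraries where they do the work, as an engineer would, in place of code of your own. Each camera call takes 0.05 s, during which the arm holds its last target.

## Task

Without grasping or lifting anything, push the rectangular spacer block on the stop board flat against the long rail, well short of the pocket; then, keeping it against the rail, slide it along the rail into the corner pocket until it sits flush against both the rail and the end stop. Use only the fingertips or the outside of the fingers, leave the round spacer and the plug gauge where they lie, and finish with the hand clear.

Things in the scene. Friction and masses are not known exactly. Their poses are not given: they have to be found in the camera images.
- stop_board: Plywood board fixed to the bench, 180 (x) x 360 (y) x 8 mm; yaw within 0.25 rad. Origin: centre of its underside; x points away from the robot, y to its left. An aluminium rail, 15 mm wide, 12 mm high above the board, runs along the whole far (+x) edge, inner face at x = 75 mm. At the left (+y) end a dark steel end stop, 18 mm high, 14 thick, inner face at y = 166 mm, spans x = 32 to 75 mm.
- corner (a point): Inner corner of the pocket: where rail face and stop face meet, on the board's top (8 mm above the bench), axes as the board's. The seated block has its origin at x = -15, y = -28, z = 0 mm here, long side along y. Within 85 mm of the stop (y > -85 mm) the block's origin must not be farther from the rail than 23 mm.
- pocket_lip (a point): Free end of the low lip that makes the pocket: 8 mm high and thick, parallel to the rail, it runs from here 36 mm (+y) to the end stop and leaves a pocket 35 mm wide between itself and the rail. From here a flared lead-in, about 18 mm long, opens the mouth further toward -y. The point is on the lip's inner face at the board's top; axes as the board's.
- spacer_block: The part to seat: rectangular steel block, 30 (x) x 56 (y) x 18 mm high, two dark screw holes in its top, 0.10 to 0.21 kg, loose and flat on the board. Origin: centre of its underside, at first 75 to 103 mm from the rail face and 173 to 287 mm from the stop; long side turned up to 0.6 rad from the rail. Slides under a push of a few N; either end may go first.
- round_spacer: Bystander: round steel disc, 36 mm diameter, 14 mm high, loose on the board beside the block (right or left of it, origins at least 66 mm apart along the rail). Origin: centre of its underside. Leave it.
- plug_gauge: Bystander: plug gauge, a 97 mm long, 22 mm thick grey rod lying loose along y on the near left part of the board. Origin: centre of its underside. Leave it.
There are look-alikes about, which are no part of the job. Leave any turquoise look-alike of the spacer_block alone.

How it is judged:
On the way:
1. the block lies flat against the rail, still well short of the pocket (more than 95 mm from the stop) (x of spacer_block in the frame of corner between -0.0185 and -0.012 m and angle between the y axis of spacer_block and the y axis of corner, either way round below 0.07 rad and y of spacer_block in the frame of corner below -0.095 m and z of spacer_block in the frame of corner below 0.003 m), for 0.1 s.
At the end, for the whole second after the job is handed in: The block lies at rest and flat on the board in the pocket, within 3 mm of touching the rail and within 3 mm of touching the end stop, long side along the rail within 0.06 rad; the round spacer and the plug gauge are within 20 mm of where they lay (x of spacer_block in the frame of corner between -0.018 and -0.012 m and y of spacer_block in the frame of corner between -0.031 and -0.025 m and z of spacer_block in the frame of corner between -0.003 and 0.003 m and angle between the y axis of spacer_block and the y axis of corner, either way round below 0.06 rad and linear speed of spacer_block below 0.01 m/s and distance of each of round_spacer, plug_gauge from where it was at the start of the episode below 0.02 m).
It fails at once if the block is lifted off the board (more than 6 mm) or tipped (z of spacer_block in the frame of corner above 0.006 m or angle between spacer_block's own z axis and vertical above 0.25 rad).
It fails at once if the block comes into the last stretch, within 85 mm of the stop, more than 8 mm off the rail (y of spacer_block in the frame of corner above -0.085 m and x of spacer_block in the frame of corner below -0.023 m).
It fails at once if the round spacer is pushed or carried away (more than 20 mm) (distance of round_spacer from where it was at the start of the episode above 0.02 m).
It fails at once if the plug gauge is pushed or carried away (more than 20 mm) (distance of plug_gauge from where it was at the start of the episode above 0.02 m).
It also fails if it takes over 54 s, if anything falls off the work surface, if the arm or the gripper's body presses on something with over 40 N, if the wrist force passes 120 N, or if a joint passes its speed limit or range.

## Working session

There is one attempt and no reset: what is moved stays moved. The work goes in short steps, Python scripts to look and compute and a tool call to move; the robot and the scene stay as the last step left them, time stands still between calls to the robot, and variables do not carry over. Pictures are saved under pics/ and viewed, and the job is handed in when it is done.

Besides the shell and the picture viewer there is one more tool, called after "Call:" by a JSON object that holds its "name" and its "arguments", one argument or row to a line. servo_tool: Moves the arm, as the interface text tells. Its arguments: {"type":"object","properties":{"plan":{"type":"array"},"newtons":{"type":"number"}},"required":["plan"]}

```bash
mkdir -p pics; ls; python3 - <<'E'
from workcell import arm
import cv2,pickle
s=arm.state();print({k:s[k] for k in('time_s','ee_pos','orientation','contact_force','gripper_width')})
d={}
for n in('scene','side','wrist'):
    p=arm.snapshot(n);d[n]=p
    cv2.imwrite(f'pics/{n}0.png',p['color'][:,:,::-1])
    print(n,p['fx'],p['cx'],p['cy'],p['k1'],p.get('cam_to_world',p.get('tool_from_camera')))
pickle.dump(d,open('d0.pkl','wb'))
E
```

```text
pics
{'time_s': 0.0, 'ee_pos': array([6.49353332e-01, 4.45408384e-05, 2.12573914e-01]), 'orientation': array([ 9.99999570e-01,  8.13153625e-06, -9.26830192e-04, -6.59482875e-07]), 'contact_force': array([ 0.56795958, -0.82098299,  0.1867126 ]), 'gripper_width': 0.09445016646255541}
scene 394.22874489070136 255.0276910673198 191.44811396529923 0.029116598945090028 [[ 0.7165808  -0.35929605  0.59784472  0.00764844]
 [-0.6974344  -0.38120185  0.60685287 -0.39564438]
 [ 0.00985967 -0.85181658 -0.52374736  0.47272286]
 [ 0.          0.          0.          1.        ]]
side 422.13849412214967 256.25305052440746 186.1549968979226 -0.03227350610843301 [[ 0.83100458 -0.21353159  0.51364934  0.08078073]
 [-0.55586016 -0.28351495  0.78143378 -0.52909628]
 [-0.02123353 -0.93489226 -0.35429593  0.32306575]
 [ 0.          0.          0.          1.        ]]
wrist 308.91483741869433 254.926631022474 191.5527694550986 0.0031253810820254567 [[ 9.99997643e-01  1.63645831e-03  1.42660320e-03  2.17582330e-04]
 [-1.93162691e-03  9.70622804e-01  2.40598507e-01 -7.04994953e-02]
 [-9.90964175e-04 -2.40600696e-01  9.70623677e-01 -1.71709585e-01]
 [ 0.00000000e+00  0.00000000e+00  0.00000000e+00  1.00000000e+00]]
```

View pics/scene0.png

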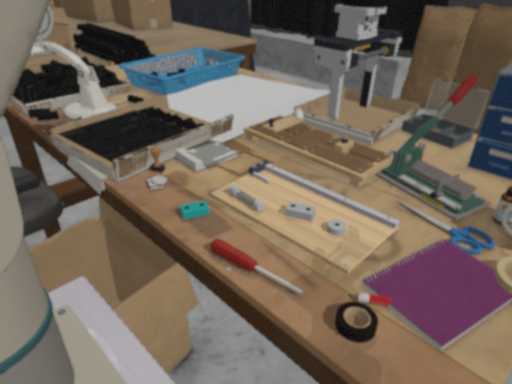

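View pics/side0.png

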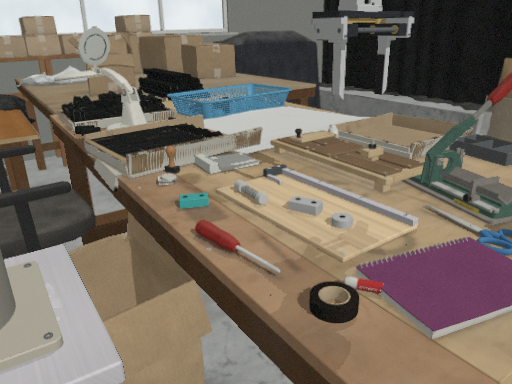

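View pics/wrist0.png

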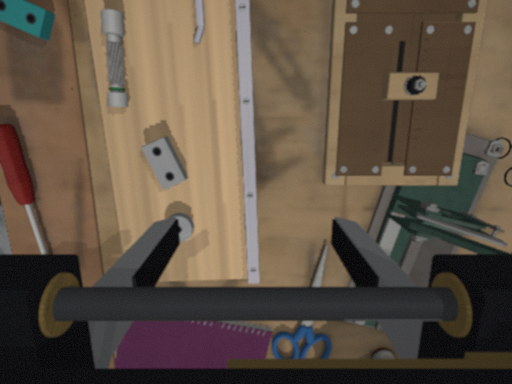

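Candidates for the spacer block are the grey block, at scene (299,211) and wrist (165,163), and the turquoise one at scene (195,210) and wrist (25,18). The grey one lies on the board with two dark holes, so it fits. I'll confirm that in enlarged crops.

```bash
cat > h.py <<'E'
import numpy as np,cv2,pickle
from scipy.spatial.transform import Rotation as R
def T(pos,q):
    M=np.eye(4);M[:3,:3]=R.from_quat(q).as_matrix();M[:3,3]=pos;return M
def c2w(p,st=None):
    return p['cam_to_world'] if 'cam_to_world' in p else T(st['ee_pos'],st['orientation'])@p['tool_from_camera']
def pix2w(p,uv,z,st=None):
    M=np.array(c2w(p,st));out=[]
    for u,v in np.atleast_2d(uv):
        d=np.array([(u-p['cx'])/p['fx'],(v-p['cy'])/p['fy']]);s=d.copy()
        for _ in range(20): s=d/(1+p['k1']*(s@s))
        r=M[:3,:3]@np.array([s[0],s[1],1]);t=(z-M[2,3])/r[2];out.append(M[:3,3]+t*r)
    return np.array(out)
def w2pix(p,X,st=None):
    M=np.linalg.inv(np.array(c2w(p,st)));X=np.atleast_2d(X);c=X@M[:3,:3].T+M[:3,3]
    s=c[:,:2]/c[:,2:];s=s*(1+p['k1']*(s**2).sum(1))[:,None]
    return s*[p['fx'],p['fy']]+[p['cx'],p['cy']]
def crop(p,x0,y0,x1,y1,k,fn,pts=()):
    im=cv2.resize(p['color'][y0:y1,x0:x1,::-1],None,fx=k,fy=k,interpolation=cv2.INTER_CUBIC)
    for u,v in pts: cv2.circle(im,(int((u-x0+.5)*k),int((v-y0+.5)*k)),2,(0,0,255),-1)
    for x in range((x0+9)//10*10,x1,10): 
        cv2.line(im,((x-x0)*k,0),((x-x0)*k,5 if x%50 else 14),(0,0,255),1)
    for y in range((y0+9)//10*10,y1,10): cv2.line(im,(0,(y-y0)*k),(5 if y%50 else 14,(y-y0)*k),(0,0,255),1)
    cv2.imwrite(fn,im)
E
python3 - <<'E'
from h import *
d=pickle.load(open('d0.pkl','rb'))
crop(d['wrist'],80,0,280,150,4,'pics/w0a.png')
crop(d['wrist'],90,120,290,300,4-1,'pics/w0b.png')
crop(d['scene'],200,150,400,270,4,'pics/s0a.png')
E
```

```text
(no output)
```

View pics/w0a.png

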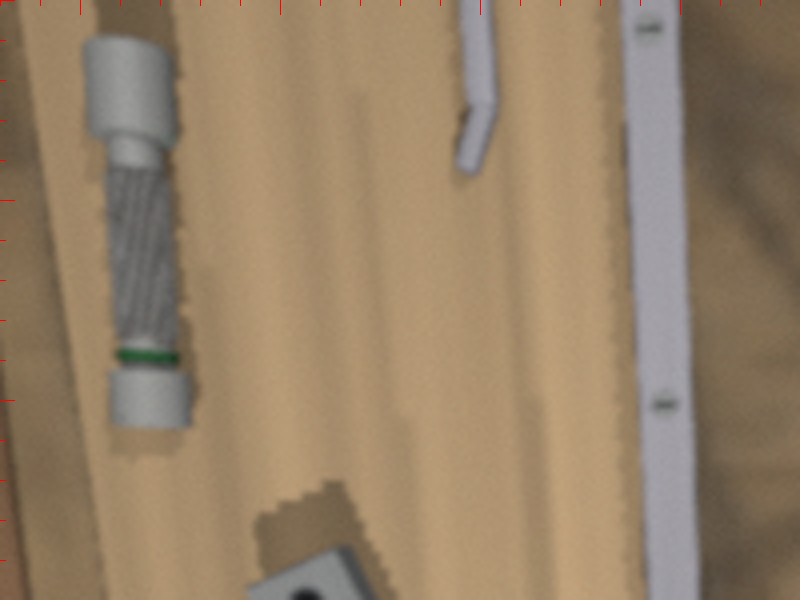

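View pics/w0b.png

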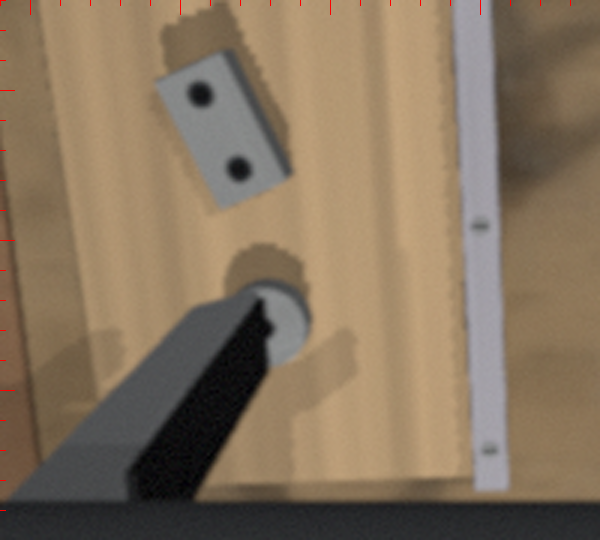

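View pics/s0a.png

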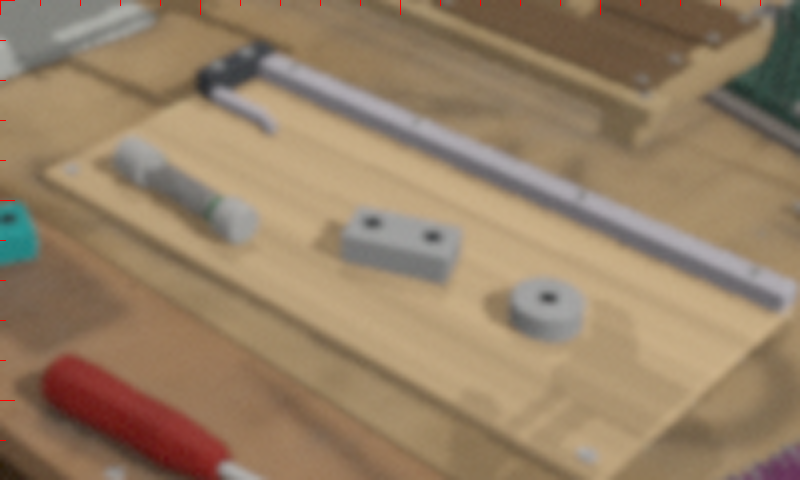

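```bash
cat > m0.py <<'E'
from h import *
from workcell import arm
d=pickle.load(open('d0.pkl','rb'));st=arm.state();w=d['wrist'];s=d['scene']
f=lambda a,x0,y0,k:np.array(a)/k+[x0,y0]-.5*0
rail=pix2w(w,f([(475,488),(509,489),(455,2)],90,120,3),.020,st)
rail2=pix2w(w,f([(622,2),(632,300),(648,590)],80,0,4),.020,st)
print('railw',rail.round(4),rail2.round(4))
print('blk',pix2w(w,f([(155,83),(226,51),(285,178),(222,208),(201,95),(239,169)],90,120,3),.026,st).round(4))
# scene: block top corners, rail end, stop etc.
print('S blk',pix2w(s,f([(345,235),(365,207),(461,230),(447,255),(372,222),(432,236)],200,150,4),.026).round(4))
print('S rail end in/out',pix2w(s,f([(778,297),(797,284),(262,70)],200,150,4),.020).round(4))
print('lip tip W',pix2w(w,f([(484,100),(497,100),(457,170)],80,0,4),.016,st).round(4))
print('S lip tip',pix2w(s,f([(272,128),(250,110)],200,150,4),.016).round(4))
print('disc W',pix2w(w,f([(268,322)],90,120,3),.022,st).round(4),'S',pix2w(s,f([(547,297)],200,150,4),.022).round(4))
E
python3 m0.py
```

```text
railw [[ 0.6416 -0.1429  0.02  ]
 [ 0.6565 -0.1434  0.02  ]
 [ 0.6346  0.0641  0.02  ]] [[0.6292 0.1874 0.02  ]
 [0.631  0.1136 0.02  ]
 [0.6347 0.0334 0.02  ]]
blk [[ 0.5192  0.0336  0.026 ]
 [ 0.5473  0.0458  0.026 ]
 [ 0.5672 -0.0036  0.026 ]
 [ 0.5415 -0.0158  0.026 ]
 [ 0.5365  0.029   0.026 ]
 [ 0.5493 -0.      0.026 ]]
S blk [[ 0.5169  0.0308  0.026 ]
 [ 0.5439  0.041   0.026 ]
 [ 0.5632 -0.0067  0.026 ]
 [ 0.5406 -0.0158  0.026 ]
 [ 0.5359  0.0292  0.026 ]
 [ 0.5483 -0.      0.026 ]]
S rail end in/out [[ 0.6364 -0.1432  0.02  ]
 [ 0.653  -0.1442  0.02  ]
 [ 0.6206  0.1912  0.02  ]]
lip tip W [[0.5913 0.1649 0.016 ]
 [0.5948 0.165  0.016 ]
 [0.5831 0.1475 0.016 ]]
S lip tip [[0.5797 0.1428 0.016 ]
 [0.5854 0.1663 0.016 ]]
disc W [[ 0.556  -0.0654  0.022 ]] S [[ 0.5526 -0.0679  0.022 ]]
```

The crops confirm it. The grey block with two holes lies on the board between the gauge and the round spacer, and its size and both cameras agree to within 2–4 mm. The turquoise one lies off the board. I'll turn the jaws along the rail, half close them, and hover on the near side of the block.

Call:
{"name": "servo_tool", "arguments": {
  "plan": [0,0,-92,-0.149,-0.013,0,-0.36,0,0,-92,-0.149,-0.013,0,-0.36,0,0,-92,-0.149,-0.013,0,-0.36,0,0,-92,-0.149,-0.013,0,-0.36,0,0,-92,-0.149,-0.013,0,-0.36,0,0,-92,-0.149,-0.013,0,-0.36,0,0,-92,-0.149,-0.013,0,-0.36,0,0,-92,-0.149,-0.013,0,-0.36,0,0,-92,-0.149,-0.013,0,-0.36,0,0,-92,-0.149,-0.013,0,-0.36,0,0,-92,-0.149,-0.013,0,-0.36]
}}

```text
time_s: 1.52
ee_pos: [0.5009, 0.0129, 0.2134]
orientation: [0.695, 0.719, -0.0, -0.0]
contact_force: [-0.5, 0.0, 0.3]
gripper_width: 0.03
```

```bash
cat > look.py <<'E'
import sys
from h import *
from workcell import arm
tag=sys.argv[1];names=sys.argv[2].split(',')
d={'st':arm.state()}
s=d['st'];print({k:np.round(s[k],4) for k in('time_s','ee_pos','orientation','contact_force','gripper_width')})
for n in names:
    if n=='wrist': d['st']=arm.state()
    d[n]=arm.snapshot(n);cv2.imwrite(f'pics/{n}{tag}.png',d[n]['color'][:,:,::-1])
pickle.dump(d,open(f'd{tag}.pkl','wb'))
E
python3 look.py 1 wrist,scene
```

```text
{'time_s': np.float64(1.525), 'ee_pos': array([0.5009, 0.0129, 0.2134]), 'orientation': array([ 6.954e-01,  7.186e-01, -1.000e-04, -0.000e+00]), 'contact_force': array([-0.475 ,  0.0225,  0.3169]), 'gripper_width': np.float64(0.03)}
```

View pics/wrist1.png

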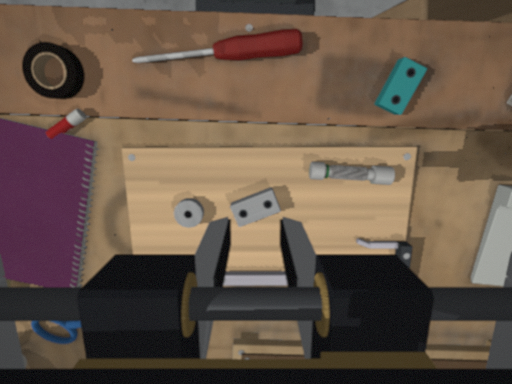

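```bash
python3 - <<'E'
from h import *
d=pickle.load(open('d1.pkl','rb'))
crop(d['wrist'],290,130,440,290,5-1,'pics/w1a.png')
crop(d['wrist'],110,130,300,280,4,'pics/w1b.png')
E
```

```text
(no output)
```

View pics/w1a.png

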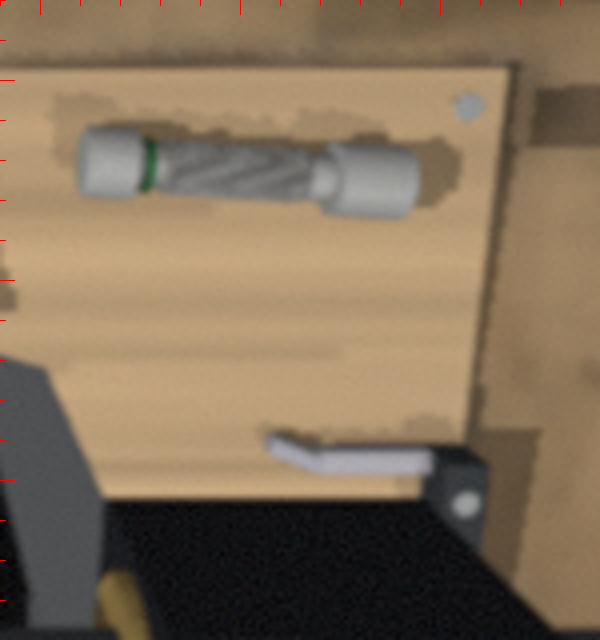

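View pics/w1b.png

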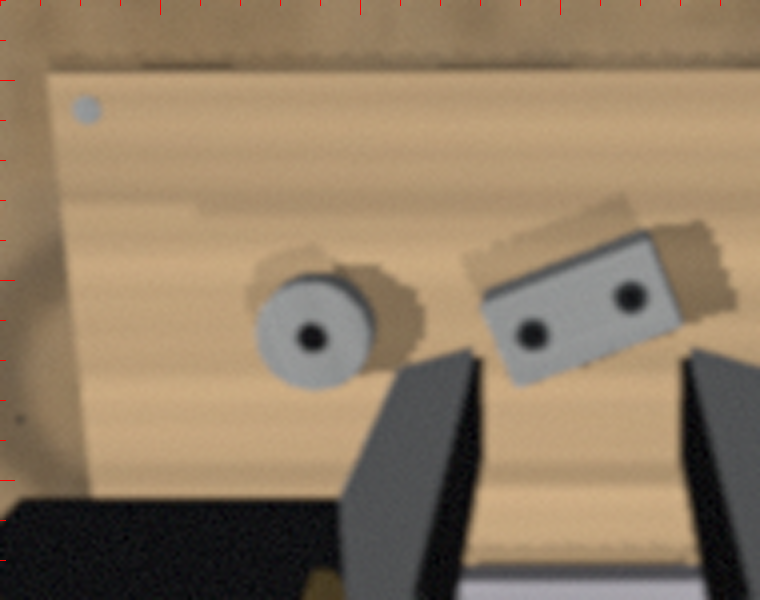

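```bash
cat > m1.py <<'E'
from h import *
d=pickle.load(open('d1.pkl','rb'));w=d['wrist'];st=d['st']
A=lambda a:np.array(a)/4+[290,130]; B=lambda a:np.array(a)/4+[110,130]
q=lambda n,a,z:print(n,pix2w(w,a,z,st)[:,:2].round(4).tolist())
q('board near corners',np.vstack([B([(50,72)]),A([(508,67)])]),.008)
q('rail inner top',B([(460,578),(700,576)]),.020)
q('blk corners',B([(484,302),(646,234),(681,321),(518,386)]),.026)
q('holes',B([(533,335),(630,297)]),.026)
q('disc',B([(315,332)]),.022)
q('lip',A([(318,472),(428,473),(316,450),(428,449)]),.016)
q('stop inner',A([(428,447),(422,500)]),.026)
q('gauge ends',A([(80,162),(418,180)]),.02)
E
python3 m1.py
```

```text
board near corners [[0.4766, -0.1477], [0.4628, 0.2096]]
rail inner top [[0.6355, -0.0203], [0.6321, 0.0579]]
blk corners [[0.5395, -0.0136], [0.5166, 0.0344], [0.5434, 0.0464], [0.5661, -0.0027]]
holes [[0.5495, 0.0015], [0.5364, 0.0305]]
disc [[0.5521, -0.0658]]
lip [[0.5935, 0.1652], [0.5926, 0.2007], [0.5859, 0.1636], [0.5843, 0.1995]]
stop inner [[0.5795, 0.1943], [0.5975, 0.195]]
gauge ends [[0.4943, 0.0798], [0.4963, 0.1818]]
```

The second view agrees: board yaw is 0.0385, corner about (0.6275, 0.203), block centre about (0.5425, 0.016), turned about 0.38 rad to the rail. Next I'll go down behind the block.

Call:
{"name": "servo_tool", "arguments": {
  "plan": [0,0,0,0.001,-0.004,0.06,-0.36,0,0,0,0.001,-0.004,0.12,-0.36,0,0,0,0.001,-0.004,0.16,-0.36,0,0,0,0.001,-0.004,0.18,-0.36,0,0,0,0.001,-0.004,0.191,-0.36,0,0,0,0.001,-0.004,0.191,-0.36]
}}

```text
time_s: 2.38
ee_pos: [0.4969, 0.014, 0.0223]
orientation: [0.695, 0.719, -0.0, -0.0]
contact_force: [-0.4, 0.6, 0.1]
gripper_width: 0.0303
```

```bash
python3 look.py 2 side; python3 - <<'E'
from h import *
d=pickle.load(open('d2.pkl','rb'))
crop(d['side'],210,130,410,270,4,'pics/si2.png')
E
```

```text
{'time_s': np.float64(2.375), 'ee_pos': array([0.4969, 0.014 , 0.0223]), 'orientation': array([ 6.947e-01,  7.193e-01, -2.000e-04, -1.000e-04]), 'contact_force': array([-0.4396,  0.5839,  0.1328]), 'gripper_width': np.float64(0.0303)}
```

View pics/si2.png

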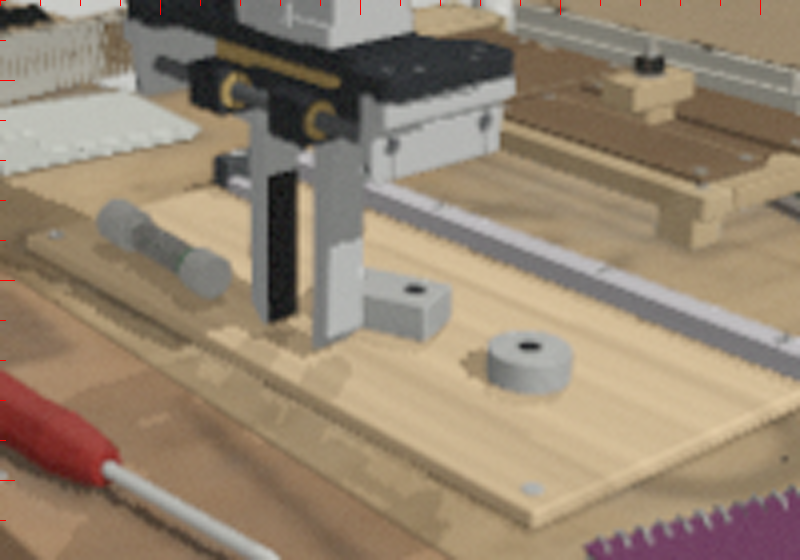

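The fingers stand behind the block at side crop (340,300), clear of gauge and disc. Now I'll push toward the rail.

Call:
{"name": "servo_tool", "arguments": {
  "plan": [0,0,0,0,0.008,0,-0.36,0,0,0,0,0.016,0,-0.36,0,0,0,0,0.024,0,-0.36,0,0,0,0,0.032,0,-0.36,0,0,0,0,0.039,0,-0.36,0,0,0,0,0.046,0,-0.36,0,0,0,0,0.053,0,-0.36,0,0,0,0,0.06,0,-0.36,0,0,0,0,0.067,0,-0.36,0,0,0,0,0.074,0,-0.36,0,0,0,0,0.081,0,-0.36,0,0,0,0,0.085,0,-0.36]
}}

```text
time_s: 3.92
ee_pos: [0.5824, 0.0169, 0.0225]
orientation: [0.695, 0.719, 0.0, 0.0]
contact_force: [-1.6, -0.1, 0.6]
gripper_width: 0.0301
```

```bash
python3 look.py 3 side,scene,wrist; python3 - <<'E'
from h import *
d=pickle.load(open('d3.pkl','rb'))
crop(d['side'],230,130,430,270,4,'pics/si3.png')
crop(d['scene'],220,130,400,270,4,'pics/sc3.png')
E
```

```text
{'time_s': np.float64(3.925), 'ee_pos': array([0.5824, 0.0169, 0.0225]), 'orientation': array([6.947e-01, 7.193e-01, 1.000e-04, 0.000e+00]), 'contact_force': array([-1.6332, -0.063 ,  0.6245]), 'gripper_width': np.float64(0.0301)}
```

View pics/si3.png

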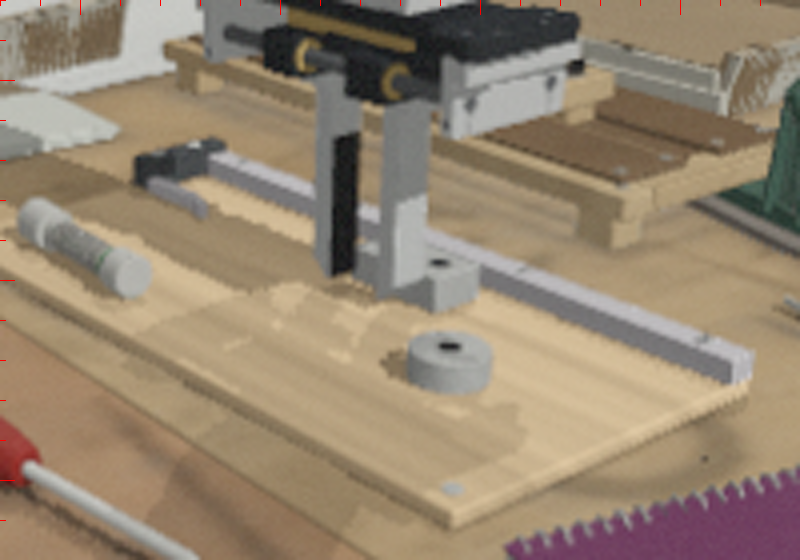

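View pics/sc3.png

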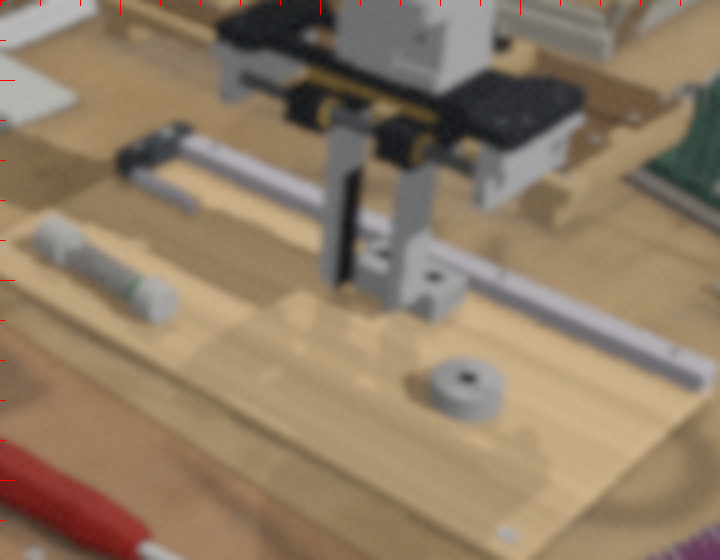

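View pics/wrist3.png

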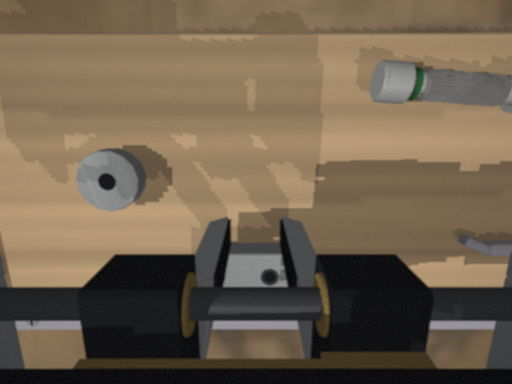

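The block turned parallel to the fingers and still moves; its centre is now about 11 mm to the right of the tool. I'll finish the push gently onto the rail.

Call:
{"name": "servo_tool", "arguments": {
  "plan": [0,0,0,0,0.004,0,-0.36,0,0,0,0,0.008,0,-0.36,0,0,0,0,0.011,0,-0.36,0,0,0,0,0.013,0,-0.36,0,0,0,0,0.015,0,-0.36,0,0,0,0,0.015,0,-0.36]
}}

```text
time_s: 4.82
ee_pos: [0.5944, 0.0172, 0.0222]
orientation: [0.695, 0.719, -0.002, -0.001]
contact_force: [-5.3, 0.5, 3.9]
gripper_width: 0.0301
```

Call:
{"name": "servo_tool", "arguments": {
  "plan": [0,0,0,0,0.002,0,-0.36,0,0,0,0,0.004,0,-0.36,0,0,0,0,0.004,0,-0.36,0,0,0,0,0.004,0,-0.36]
}}

```text
time_s: 5.32
ee_pos: [0.5945, 0.0172, 0.0218]
orientation: [0.695, 0.719, -0.005, -0.004]
contact_force: [-12.0, -0.1, 8.7]
gripper_width: 0.0299
```

```bash
python3 look.py 4 side,scene,wrist; python3 - <<'E'
from h import *
d=pickle.load(open('d4.pkl','rb'))
crop(d['side'],290,160,390,230,8,'pics/si4.png')
crop(d['wrist'],180,210,330,300,5,'pics/wr4.png')
crop(d['scene'],280,160,380,230,8,'pics/sc4.png')
E
```

```text
{'time_s': np.float64(5.325), 'ee_pos': array([0.5945, 0.0172, 0.0218]), 'orientation': array([ 0.6946,  0.7193, -0.0049, -0.0036]), 'contact_force': array([-12.0121,  -0.1372,   8.6896]), 'gripper_width': np.float64(0.0299)}
```

View pics/si4.png

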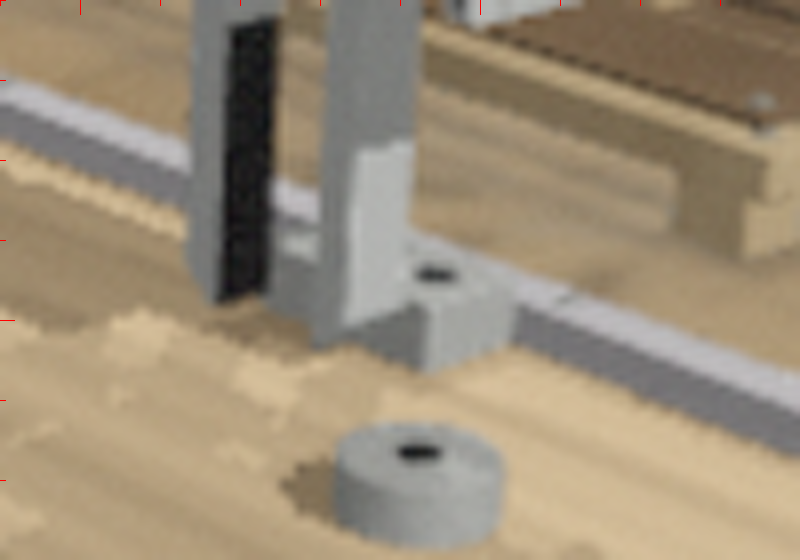

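View pics/sc4.png

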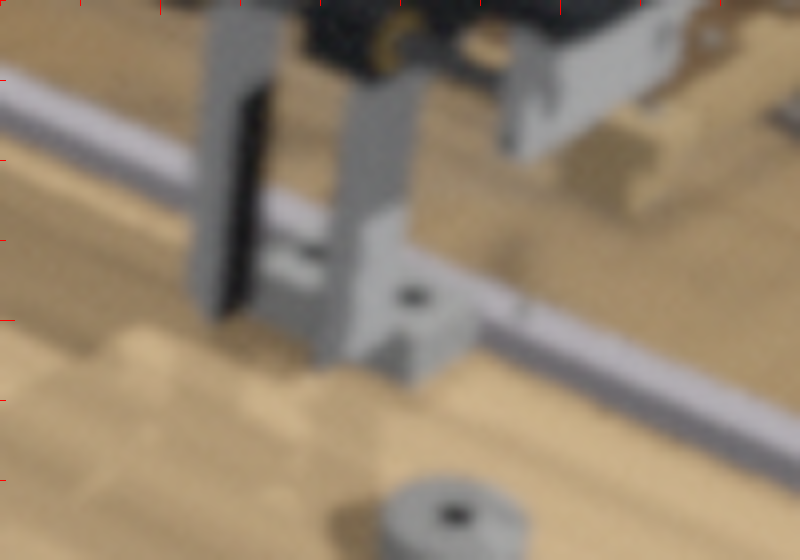

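View pics/wr4.png

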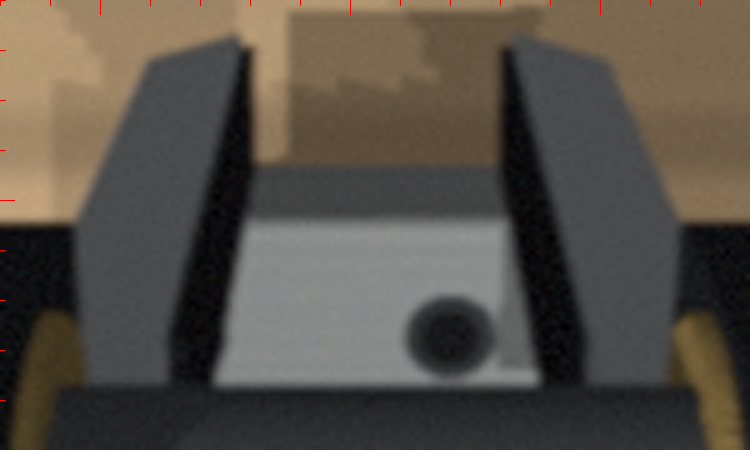

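The block is flush: force rose to 12 N with no further motion, and the views show no gap between block and rail. Next I'll back off, rise, shut the fingers and hover to the right of the block.

Call:
{"name": "servo_tool", "arguments": {
  "plan": [0,0,0,0,-0.01,0,-0.36,0,0,0,0,-0.03,0,-0.36,0,0,0,0,-0.03,-0.05,-0.36,0,0,0,-0.03,-0.03,-0.09,-1,0,0,0,-0.068,0.0,-0.09,-1,0,0,0,-0.068,0.0155,-0.09,-1,0,0,0,-0.068,0.0155,-0.09,-1,0,0,0,-0.068,0.0155,-0.09,-1]
}}

```text
time_s: 6.48
ee_pos: [0.6182, -0.0491, 0.1123]
orientation: [0.694, 0.72, 0.0, -0.0]
contact_force: [0.2, -0.3, 0.1]
gripper_width: 0.0004
```

```bash
python3 look.py 5 side,scene,wrist; python3 - <<'E'
from h import *
d=pickle.load(open('d5.pkl','rb'))
crop(d['scene'],220,130,400,260,4,'pics/sc5.png')
E
```

```text
{'time_s': np.float64(6.475), 'ee_pos': array([ 0.6182, -0.0491,  0.1123]), 'orientation': array([ 6.942e-01,  7.198e-01,  0.000e+00, -3.000e-04]), 'contact_force': array([ 0.1982, -0.3178,  0.0563]), 'gripper_width': np.float64(0.0004)}
```

View pics/sc5.png

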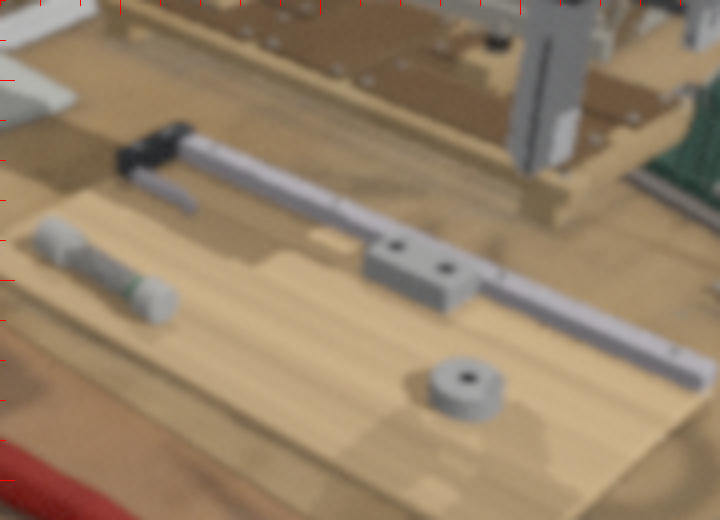

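View pics/wrist5.png

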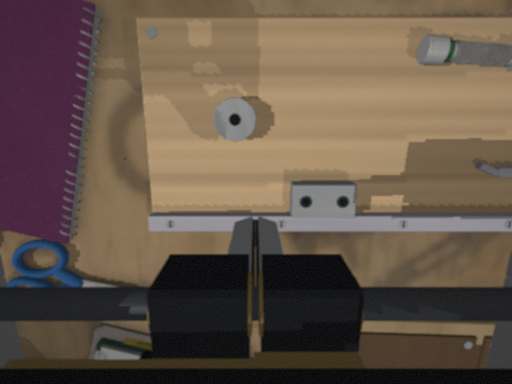

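```bash
python3 - <<'E'
from h import *
d=pickle.load(open('d5.pkl','rb'));crop(d['wrist'],130,90,370,240,3,'pics/wr5.png')
E
```

```text
(no output)
```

View pics/wr5.png

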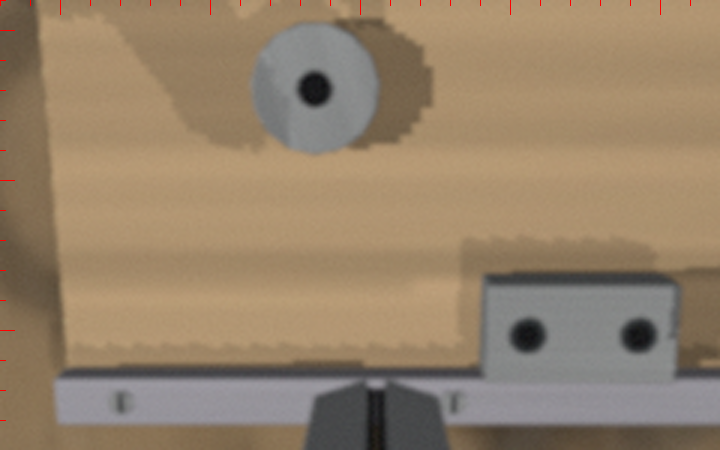

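```bash
python3 - <<'E'
from h import *
d=pickle.load(open('d5.pkl','rb'));w=d['wrist'];st=d['st']
B=lambda a:np.array(a)/3+[130,90]
q=lambda n,a,z:print(n,pix2w(w,B(a),z,st)[:,:2].round(4).tolist())
q('blk',[(484,284),(676,285),(674,381),(482,378)],.026)
q('holes',[(528,335),(638,335)],.026)
q('rail',[(57,377),(470,378),(705,379)],.020)
q('disc',[(314,88)],.022)
X=st['ee_pos'];Mt=T(X,st['orientation'])
r=pix2w(w,B([(484,284),(482,378),(528,335),(638,335)]),.026,st);r2=pix2w(w,B([(57,377),(470,378)]),.02,st)
for a in np.vstack([r,r2]): print('tool', (np.linalg.inv(Mt)@np.r_[a,1])[:3].round(4))
E
```

```text
blk [[0.6057, -0.0173], [0.6039, 0.0375], [0.6327, 0.0403], [0.6339, -0.016]]
holes [[0.6203, -0.0036], [0.6191, 0.0283]]
rail [[0.6403, -0.1424], [0.636, -0.0188], [0.6336, 0.0516]]
disc [[0.5531, -0.0673]]
tool [ 0.0322 -0.0112  0.0864]
tool [0.0325 0.0171 0.0864]
tool [0.0454 0.0039 0.0864]
tool [0.0773 0.0039 0.0864]
tool [-0.094   0.0189  0.0924]
tool [0.0296 0.0191 0.0924]
```

Holes at crop (528,335) and (638,335) put the block flush and parallel, with its origin about 191 mm from the stop. The tool is aligned with its right end, so down I go.

Call:
{"name": "servo_tool", "arguments": {
  "plan": [0,0,0,0,0.002,0.04,-1,0,0,0,0,0.002,0.075,-1,0,0,0,0,0.002,0.09,-1,0,0,0,0,0.002,0.09,-1,0,0,0,0.01,0.002,0.09,-1,0,0,0,0.015,0.002,0.09,-1,0,0,0,0.02,0.002,0.09,-1,0,0,0,0.026,0.0025,0.09,-1,0,0,0,0.034,0.003,0.09,-1,0,0,0,0.042,0.0035,0.09,-1,0,0,0,0.05,0.004,0.09,-1,0,0,0,0.056,0.004,0.09,-1]
}}

```text
time_s: 8.12
ee_pos: [0.6204, 0.0069, 0.0223]
orientation: [0.694, 0.719, -0.0, -0.0]
contact_force: [-0.9, -1.6, 0.1]
gripper_width: 0.0003
```

```bash
python3 look.py 6 scene,wrist; python3 - <<'E'
from h import *
d=pickle.load(open('d6.pkl','rb'))
crop(d['scene'],220,130,400,260,4,'pics/sc6.png')
E
```

```text
{'time_s': np.float64(8.125), 'ee_pos': array([0.6204, 0.0069, 0.0223]), 'orientation': array([ 6.945e-01,  7.195e-01, -3.000e-04, -3.000e-04]), 'contact_force': array([-0.9334, -1.592 ,  0.0924]), 'gripper_width': np.float64(0.0003)}
```

View pics/sc6.png

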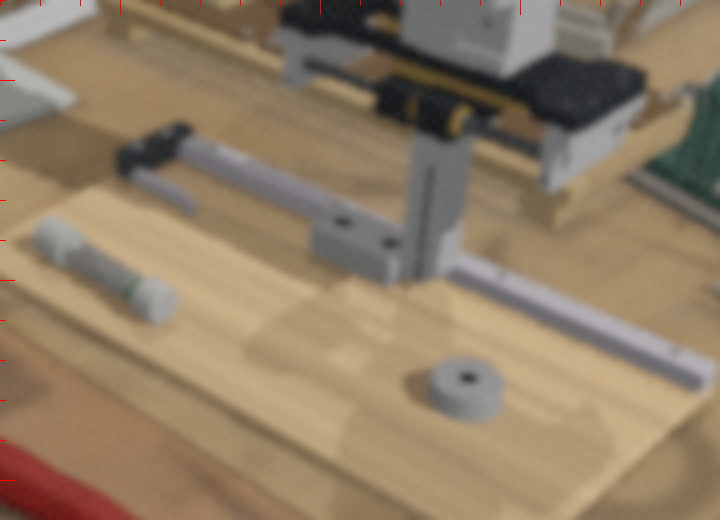

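View pics/wrist6.png

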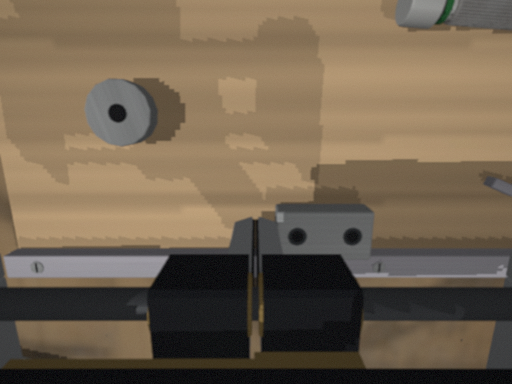

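The block is still parallel and flush, with the near edge level at wrist rows 205–212, and the rail-ward force is small. I'll continue and stop to check before the last stretch.

Call:
{"name": "servo_tool", "arguments": {
  "plan": [0,0,0,0.008,0,0,-1,0,0,0,0.016,0.0005,0,-1,0,0,0,0.024,0.0005,0,-1,0,0,0,0.032,0.001,0,-1,0,0,0,0.04,0.001,0,-1,0,0,0,0.048,0.001,0,-1,0,0,0,0.055,0.001,0,-1,0,0,0,0.055,0.001,0,-1]
}}

```text
time_s: 9.22
ee_pos: [0.6203, 0.0627, 0.0227]
orientation: [0.694, 0.72, 0.001, -0.0]
contact_force: [0.8, 0.0, 0.4]
gripper_width: 0.0006
```

```bash
python3 look.py 7 scene,wrist; python3 - <<'E'
from h import *
d=pickle.load(open('d7.pkl','rb'))
crop(d['scene'],230,140,350,230,6,'pics/sc7.png')
crop(d['wrist'],210,110,450,270,3,'pics/wr7.png')
E
```

```text
{'time_s': np.float64(9.225), 'ee_pos': array([0.6203, 0.0627, 0.0227]), 'orientation': array([ 6.942e-01,  7.198e-01,  8.000e-04, -1.000e-04]), 'contact_force': array([0.7505, 0.0041, 0.426 ]), 'gripper_width': np.float64(0.0006)}
```

View pics/sc7.png

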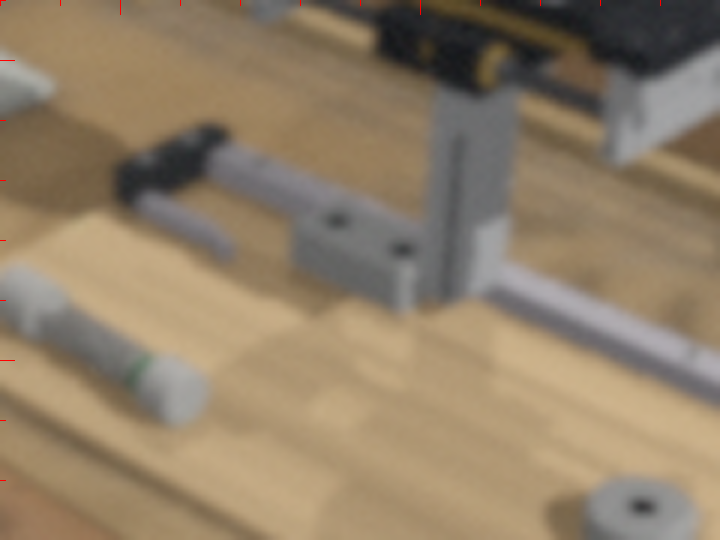

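View pics/wr7.png

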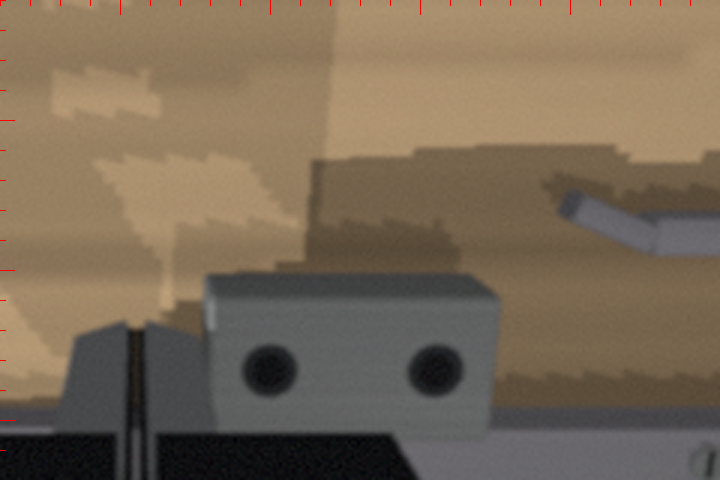

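The block is parallel, with both holes at crop row 370, and flush, and the finger sits slightly rail-side of centre. I'll re-centre it off contact, then push into the pocket.

Call:
{"name": "servo_tool", "arguments": {
  "plan": [0,0,0,-0.006,0,0,-1,0,0,0,-0.006,-0.005,0,-1,0,0,0,-0.004,-0.005,0,-1,0,0,0,0.003,-0.005,0,-1,0,0,0,0.01,-0.004,0,-1,0,0,0,0.018,-0.0035,0,-1,0,0,0,0.026,-0.003,0,-1,0,0,0,0.034,-0.003,0,-1,0,0,0,0.042,-0.0025,0,-1,0,0,0,0.05,-0.0025,0,-1,0,0,0,0.058,-0.002,0,-1,0,0,0,0.063,-0.002,0,-1]
}}

```text
time_s: 10.82
ee_pos: [0.6159, 0.1251, 0.0225]
orientation: [0.695, 0.719, 0.0, -0.0]
contact_force: [-1.3, -1.5, 1.0]
gripper_width: 0.0005
```

```bash
python3 look.py 8 scene,wrist; python3 - <<'E'
from h import *
d=pickle.load(open('d8.pkl','rb'))
crop(d['scene'],230,140,350,230,6,'pics/sc8.png')
crop(d['wrist'],210,130,420,270,3,'pics/wr8.png')
E
```

```text
{'time_s': np.float64(10.825), 'ee_pos': array([0.6159, 0.1251, 0.0225]), 'orientation': array([ 6.945e-01,  7.195e-01,  4.000e-04, -0.000e+00]), 'contact_force': array([-1.3478, -1.4924,  0.9554]), 'gripper_width': np.float64(0.0005)}
```

View pics/sc8.png

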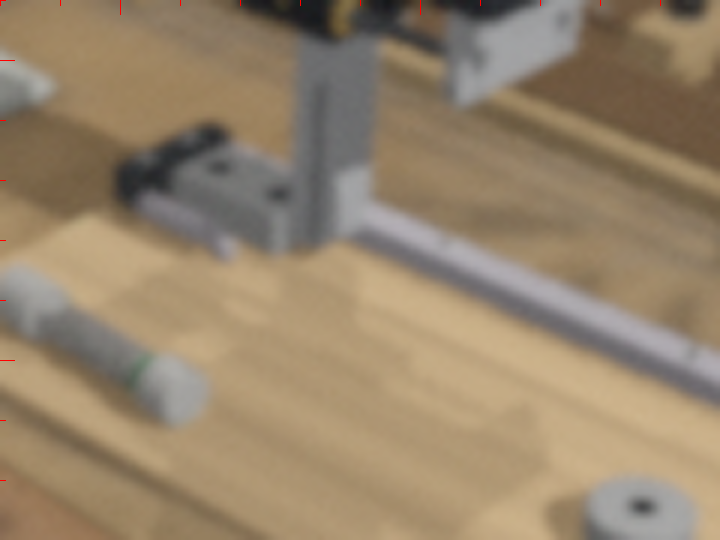

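View pics/wr8.png

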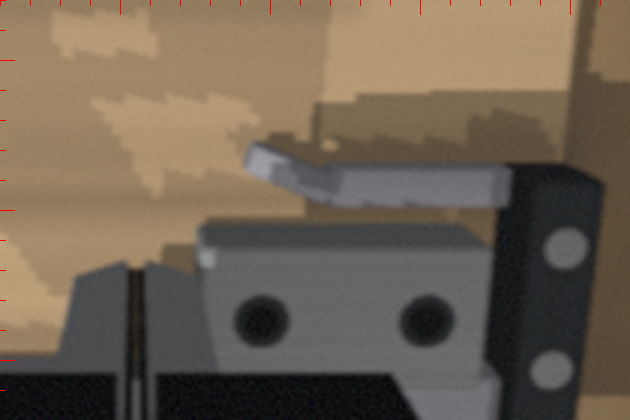

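The block is inside the pocket with about 2 mm of gap left to the stop (crop columns 490 to 498). I'll push gently until the force rises.

Call:
{"name": "servo_tool", "arguments": {
  "plan": [0,0,0,0.002,0,0,-1,0,0,0,0.004,0,0,-1,0,0,0,0.006,0.0005,0,-1,0,0,0,0.008,0.001,0,-1,0,0,0,0.008,0.001,0,-1]
}}

```text
time_s: 11.55
ee_pos: [0.6162, 0.132, 0.0224]
orientation: [0.695, 0.719, -0.0, -0.0]
contact_force: [-1.4, -2.3, 0.8]
gripper_width: 0.0004
```

Call:
{"name": "servo_tool", "arguments": {
  "plan": [0,0,0,0.002,0,0,-1,0,0,0,0.004,0,0,-1,0,0,0,0.004,0,0,-1,0,0,0,0.004,0,0,-1]
}}

```text
time_s: 12.05
ee_pos: [0.6162, 0.1321, 0.0224]
orientation: [0.695, 0.719, -0.002, 0.001]
contact_force: [-1.5, -8.0, 3.6]
gripper_width: 0.0006
```

```bash
python3 look.py 9 scene,wrist; python3 - <<'E'
from h import *
d=pickle.load(open('d9.pkl','rb'))
crop(d['scene'],230,140,350,230,6,'pics/sc9.png')
crop(d['wrist'],210,130,420,270,3,'pics/wr9.png')
E
```

```text
{'time_s': np.float64(12.05), 'ee_pos': array([0.6162, 0.1321, 0.0224]), 'orientation': array([ 0.6954,  0.7186, -0.0022,  0.0014]), 'contact_force': array([-1.4625, -7.9536,  3.605 ]), 'gripper_width': np.float64(0.0006)}
```

View pics/wr9.png

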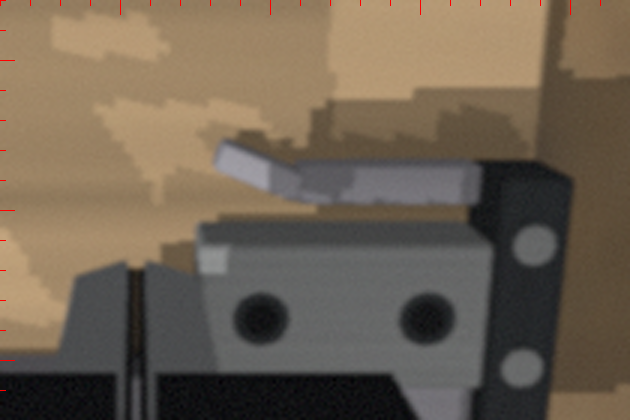

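It is against the stop: force rose to 8 N with no motion. I'll back straight off along the rail, rise, and check.

Call:
{"name": "servo_tool", "arguments": {
  "plan": [0,0,0,-0.01,0,0,-1,0,0,0,-0.03,0,0,-1,0,0,0,-0.04,0,-0.03,-1,0,0,0,-0.05,-0.01,-0.09,-1,0,0,0,-0.05,-0.02,-0.13,-1,0,0,0,-0.05,-0.02,-0.13,-1,0,0,0,-0.05,-0.02,-0.13,-1]
}}

```text
time_s: 13.02
ee_pos: [0.5978, 0.0847, 0.152]
orientation: [0.695, 0.719, -0.0, -0.0]
contact_force: [-0.4, -0.7, 0.5]
gripper_width: 0.0005
```

```bash
python3 look.py 10 scene,side,wrist; python3 - <<'E'
from h import *
d=pickle.load(open('d10.pkl','rb'))
crop(d['scene'],230,140,330,215,8,'pics/sc10.png')
crop(d['wrist'],240,120,440,270,4,'pics/wr10.png')
E
```

```text
{'time_s': np.float64(13.025), 'ee_pos': array([0.5978, 0.0847, 0.152 ]), 'orientation': array([ 6.949e-01,  7.191e-01, -2.000e-04, -1.000e-04]), 'contact_force': array([-0.3602, -0.7046,  0.483 ]), 'gripper_width': np.float64(0.0005)}
```

View pics/sc10.png

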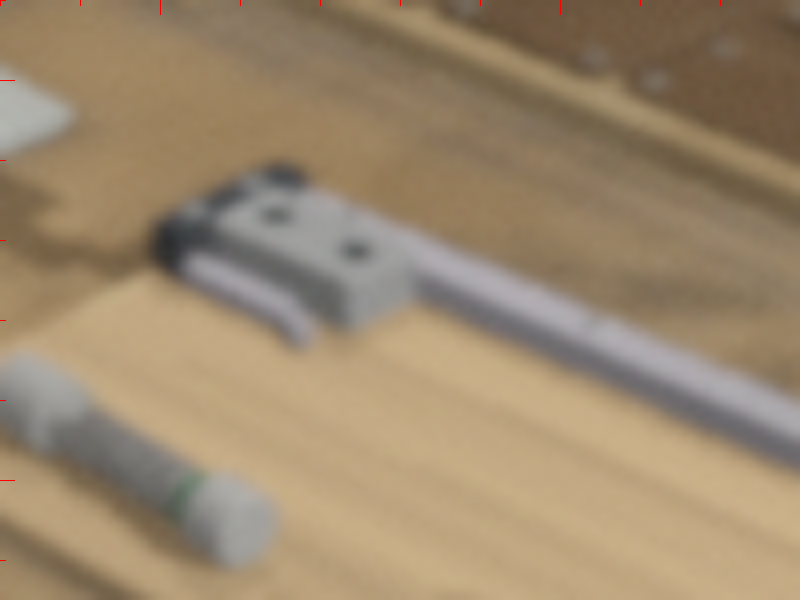

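View pics/wr10.png

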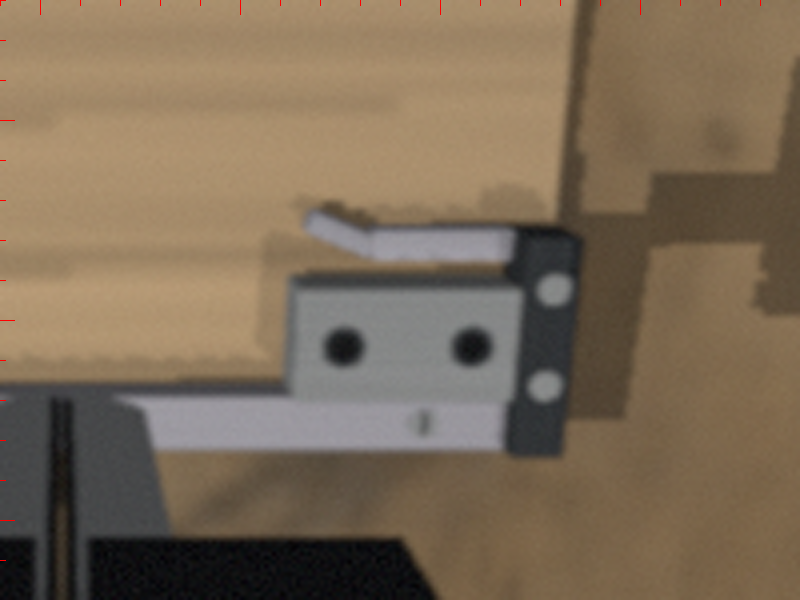

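View pics/wrist10.png

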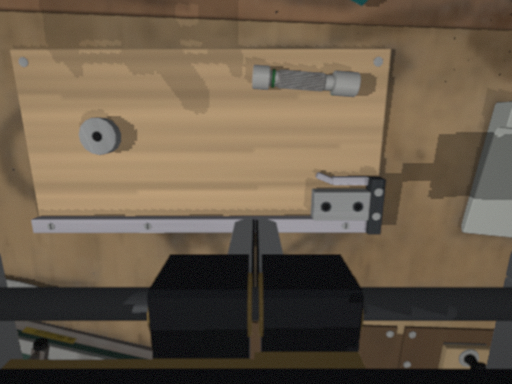

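```bash
python3 - <<'E'
from h import *
d=pickle.load(open('d10.pkl','rb'));w=d['wrist'];st=d['st'];Mi=np.linalg.inv(T(st['ee_pos'],st['orientation']))
B=lambda a:np.array(a)/4+[240,120]
def q(n,a,z):
    p=pix2w(w,B(a),z,st);print(n,p[:,:2].round(4).tolist(),'tool',(p@Mi[:3,:3].T+Mi[:3,3])[:,:2].round(4).tolist())
q('blk',[(293,287),(524,289),(518,402),(290,398)],.026)
q('holes',[(345,347),(472,347)],.026)
q('rail in',[(180,395),(280,395)],.020)
q('rail out',[(180,450),(490,451)],.020)
q('lip inner',[(375,260),(500,261)],.016)
q('stop in',[(510,262)],.026)
q('gauge',[((255-240)*4,(78-120)*4),((360-240)*4,(84-120)*4)],.02)
q('disc',[((97.5-240)*4,(136-120)*4)],.022)
E
```

```text
blk [[0.5998, 0.1439], [0.5982, 0.2011], [0.6276, 0.2034], [0.6287, 0.1456]] tool [[0.0589, 0.0047], [0.1161, 0.0051], [0.1173, 0.0346], [0.0595, 0.0337]]
holes [[0.6148, 0.1582], [0.6136, 0.19]] tool [[0.0726, 0.0202], [0.1044, 0.0201]]
rail in [[0.6309, 0.1184], [0.63, 0.1442]] tool [[0.0322, 0.035], [0.058, 0.035]]
rail out [[0.646, 0.1193], [0.6434, 0.2002]] tool [[0.0326, 0.0501], [0.1136, 0.0503]]
lip inner [[0.5944, 0.1663], [0.5935, 0.1981]] tool [[0.0814, 0.0001], [0.1132, 0.0003]]
stop in [[0.5915, 0.1968]] tool [[0.112, -0.0017]]
gauge [[0.495, 0.0824], [0.4967, 0.1801]] tool [[0.001, -0.1021], [0.0986, -0.097]]
disc [[0.5533, -0.0667]] tool [[-0.15, -0.049]]
```

Checks agree: the holes' line is 14.8 mm from the rail face (15 nominal), the gap to the lip is about 5 mm, the block is parallel within 0.01 rad, and the gauge and disc read where they were. The hand is clear, so I'm handing in.

```bash
python3 -c "
from workcell import arm
print(arm.job_done())"
```

```text
the job is handed in; nothing more can be done
None
```

The spacer block is seated in the corner pocket against both the rail and the end stop, and the job is handed in at about 13 s; the hand-in returns no verdict. I pushed the block square onto the rail with two half-open fingertips, about 190 mm from the stop. I then slid it along the rail into the pocket with the shut fingers on its end.

**Last checks**
- **Rail:** the block's centre line measures 14.8 mm from the rail face (15 expected), and it lies parallel to within about 0.01 rad.
- **End stop:** contact was judged by force, which rose to 8 N with no further motion, and no gap shows in the last picture.
- **Bystanders:** the round spacer and the plug gauge measure within about 3 mm of where they lay.
- **Hand:** it is clear, with the TCP at z = 0.15 m.

No check failed. The only disagreement was 2–4 mm between the first camera measurements of the board and block, which the contact forces settled.

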